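# Find the printer's hidden cover release and press it

### The arm

A 6-joint arm with a two-finger parallel gripper is mounted at the origin on the work surface. World frame = base frame: x ahead of the robot, y to its left, z up, the work surface at z = 0. Lengths are in m, angles in degrees, forces in N, time in s.
With the tool pointing down it reaches from about 0.3 to 1 m from the base axis. Payload 5.1 kg.
Tool frame: the origin (TCP) lies at the centre of the arm's flange, where the gripper is bolted on; the fingertips stand 190 mm ahead of it and the grasp point (between the pads) lies 171 mm ahead of it (grasp_offset is the distance from the TCP to the grasp point, in m); y points along the fingers, z is the direction in which the jaws open and shut, and the axes are right-handed (so a half turn about y gives the same grasp; the last joint's range is limited). The gripper opens to 95 mm and grips with 3 to 60 N. Pads are 20 mm wide; open, the fingers measure 119 mm over their backs; the gripper's body (75 mm by 180 mm) begins 59 mm behind the grasp point.
Start: joints at [-76.41, 7.093, 94.555, -0, 78.352, -4.733], TCP at [0.204, -0.617, 0.405] pointing down, gripper open.
Joint ranges: [-149.61, 149.61], [-58.7, 133.49], [1.44, 155.28], [-77.14, 257.14], [18.33, 153.61], [-166.67, 166.67]. Speed limits (degrees/s): [147.25, 147.25, 180, 180, 180, 180].

### API

Orientations are given as [roll, pitch, yaw] about the fixed x, y, z axes, in that order (R = Rz(yaw) Ry(pitch) Rx(roll)).
In Python, from bench import get_state, grab_frame, job_done, grasp_offset gives the robot as it stands. The module is installed in compiled form; this text tells all that it offers.
- The arm moves only by the shell command python3 -m handwheel 'ROWS' [FORCE]. ROWS is text: rows parted by semicolons, each of 5 numbers parted by spaces: the finger opening in mm, from 0 to 95.1, then the shift along the tool's x, y, z in units of 25 mm (1.0 is 25 mm), then the turn about the tool's y in units of 8 degrees (1.0 is 8 degrees). In form: grip tx ty tz spin; .... A call has 1 to 10 rows; each row shifts and turns the pose as measured when the row begins, along the tool's axes as they then stand; what a row does not reach is not made up. A row lasts 1/8 s, in which the tool goes at most 62.5 mm and 10.7 degrees, less where a joint would pass 70% of its speed; a pose out of reach is approached as far as the arm can. A call is refused whole if a number of a shift passes 1 or a number of a turn 1, either way. A call with a gripper value outside its range is refused whole. The fingers move at their own pace and stop on an object; FORCE is the grip in N (left out, the last holds). Time passes only in rows, so rows that do not move let the fingers close. It gives the time, the measured TCP pose, the force and the opening at its end, in the units of the state.
- get_state(): the state, without advancing time (a new reading comes with each control period).
- grab_frame(name): name is "side" or "top"; returns a dict with "color" (384x512x3 uint8, blue, green, red), "z_map" (384x512 float32, m along the optical axis (not along the pixel's ray), 0 where there is no reading), "mtx" (3x3 intrinsics, pixels), "position" and "attitude" of the camera in the world. Camera axes: x right, y down, z forward; pixel columns grow to the right and rows downward; lengths in m; the calibration is good to about 2 mm. A picture is of the moment at which its call begins.
- job_done(): hands the job in, once; it reports no verdict.
The state is a dict: "clock": time; "joint_positions": joint angles; "dq": joint speeds; "effort": joint torques, N m; "tool_pos": TCP position; "eef_rot": TCP orientation; "force": force on the tool from outside, world axes, zero at the start; "wrist_torque": the same for the moment, N m; "grip_width": finger opening in m.
Only numpy, scipy, OpenCV 4.12 (cv2) and the standard library are available. Lean on these libraries where they do the work, as an engineer would, in place of code of your own. Each camera call takes 0.05 s, during which the arm holds its last target. There are 200 camera calls.

### The job

Open the printer's cover by its hidden release: put a fingertip on top of the front rim at its left end (left as the robot sees it), feel your way along the rim to the groove in it, then press the catch inside the groove fully down so that the cover pops up, and take the hand away. Only touch and press: do not push or pry at the cover, and leave the tape roll, the carton, the pen cup and the label roll as they are.

Things in the scene. Friction and masses are not known exactly. Their poses are not given: they have to be found in the camera images.
- printer: Desktop printer, fixed, 300 deep x 440 wide mm. Origin: centre of its underside; x points away from the robot, y left as the robot sees it, z up. Front rim: a level, rigid grey bar 220 mm long, 40 wide, top 125 mm up, along the upper front edge between two black end housings (tops 5 mm above the rim). 8 mm behind the rim lies the cover; behind that a fixed block, top at 133 mm.
- rim_left (a point): Point on the rim's top (125 mm above the table) at its left end, where the left end housing begins; it is 18 mm behind the rim's front edge, on the middle line of the groove. Axes as the printer's. The groove's place along the rim varies: its middle lies 85 to 185 mm from this point.
- rim_right (a point): The same at the rim's right end, 220 mm from rim_left. The line between the two points passes over the middle of the groove: a gap in the rim 48 mm long and 36 mm wide, open at the front and top, with square upright end walls and a 4 mm thick back wall; the catch is its floor.
- cover: Flat grey cover, 192 x 214 x 14 mm, hinged along its far edge. Origin on the hinge, at the middle; z is its upward normal, vertical when closed. Closed, its top is 8 mm below the rim's top. As the catch goes down the cover lifts by itself to 0.12 rad (front edge 23 mm up, 15 mm above the rim) and stays up.
- catch (a joint): Travel in m of the catch, a flat black plate that fills the floor of the groove and can be reached only there, its top 13.5 mm below the rim's top: 0 up (cover shut), 0.008 fully down at a hard stop (cover popped up). Pressing it takes about 7 to 10 N; it has no return spring and stays down.
- tape_roll: Roll of brown packing tape lying flat on the table, 100 mm outside, 78 mm inside, 48 mm high, loose. Origin at the centre of its underside.
- carton: Small closed cardboard box on the table, 100 x 80 x 70 mm high, loose. Origin at the centre of its underside.
- pen_cup: Empty dark metal cup on the table, 72 mm across, 95 mm high, loose. Origin at the centre of its underside.
- label_roll: Roll of white labels lying flat on the printer's right end housing, well behind the rim, 70 mm across, 30 mm high, loose. Origin at the centre of its underside.
Mind the look-alikes: they are no part of the job. There is more than one size of the label_roll; the job needs the larger.

How it is judged:
By the outcome, as a careful person would: the job done as asked, in the order asked, and still so for the second after the job is handed in, with the robot touching nothing.
It also fails if it takes over 58 s, if anything falls off the work surface, if the arm or the gripper's body presses on something with over 40 N, if the wrist force passes 120 N, or if a joint passes its speed limit or range.

## Working session

There is one attempt and no reset: what is moved stays moved. The work goes in short steps, Python scripts to look and compute and a shell command to move; the robot and the scene stay as the last step left them, time stands still between calls to the robot, and variables do not carry over. Pictures are saved under pics/ and viewed, about 8 in all and at most 12, crops included, and the job is handed in when it is done.

```bash
mkdir -p pics; cat > h.py <<'E'
import numpy as np, cv2
from bench import get_state, grab_frame
from scipy.spatial.transform import Rotation as R
def rot(a):
    a=np.array(a,float)
    if a.shape==(3,3): return a
    return R.from_euler('xyz',a,degrees=True).as_matrix()
def cloud(f):
    z=f['z_map']; K=np.array(f['mtx']); v,u=np.mgrid[:z.shape[0],:z.shape[1]]
    P=np.stack([(u-K[0,2])/K[0,0]*z,(v-K[1,2])/K[1,1]*z,z],-1)
    return P@rot(f['attitude']).T+np.array(f['position'])
E
python3 - <<'E'
from h import *
import pickle
s=get_state(); print(s)
for n in('side','top'):
    f=grab_frame(n); pickle.dump(f,open(n+'0.pkl','wb')); cv2.imwrite(f'pics/{n}0.png',f['color']); print(n,f['mtx'],f['position'],f['attitude'])
    P=cloud(f); print((f['z_map']>0).mean(), np.percentile(P[f['z_map']>0][:,2],[5,25,50,75,95]))
print(__import__('bench').grasp_offset)
E
```

```text
{'clock': 0.0, 'joint_positions': array([-7.64101699e+01,  7.13613842e+00,  9.46318376e+01,  7.96749800e-04,
        7.83538762e+01, -4.73197043e+00]), 'dq': array([-0.12418782,  0.11536021, -0.0130285 , -0.00516073, -0.05720347,
       -0.10662919]), 'effort': array([ 1.32356156e-03, -4.17602742e+01, -3.59928918e+01,  7.76416948e-02,
        4.91360750e-02, -1.49034563e-04]), 'tool_pos': array([ 0.20425514, -0.61682521,  0.40347995]), 'eef_rot': array([-9.01213726e+01,  1.08294949e-02, -1.61678373e+02]), 'force': array([ 0.00190745, -0.2887526 , -0.24451955]), 'wrist_torque': array([0.01758048, 0.00503871, 0.04690281]), 'grip_width': 0.09500423100496552}
side [[498.31414293   0.         263.26475015]
 [  0.         498.31414293 196.38574455]
 [  0.           0.           1.        ]] [ 0.28021835 -1.16284886  1.24491331] [-134.05787371    0.50188719  -13.05420334]
0.9929046630859375 [-0.74818374 -0.43466061 -0.00095465  0.01885362  0.61625223]
top [[435.78737547   0.         243.98375406]
 [  0.         435.78737547 189.23643871]
 [  0.           0.           1.        ]] [ 0.23478466 -0.01821179  1.56120354] [-167.9639123    -0.17341012  -89.83544139]
0.9957275390625 [-0.75440488 -0.51256534 -0.00182898  0.00355442  0.64963321]
0.1713
```

View pics/side0.png

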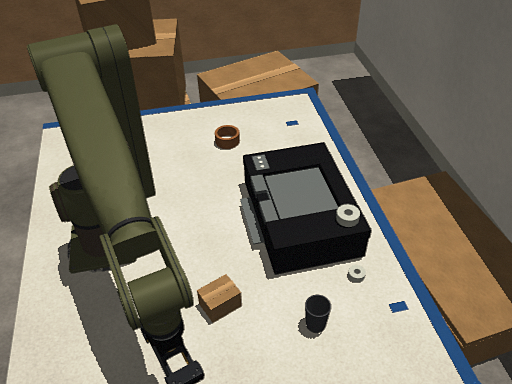

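View pics/top0.png

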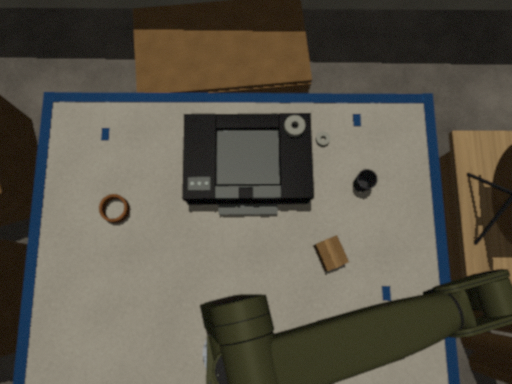

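The side view shows the printer with its rim facing the robot and the label roll at its right rear (347,214). In the top view the rim runs along row ~191 from column 215 to 281, with the dark groove at about columns 239-254. The carton is at (331,253), the cup at (364,182) and the tape at (114,208). Next I measure the rim.

```bash
python3 - <<'E'
from h import *
import pickle
f=pickle.load(open('top0.pkl','rb')); P=cloud(f); c=f['color']
cv2.imwrite('pics/top_crop.png',cv2.resize(c[105:225,170:330],None,fx=5,fy=5,interpolation=cv2.INTER_NEAREST))
g=c.max(2)
for r in range(180,204,2): print(r,np.round(P[r,225],3),np.round(P[r,246],3),np.round(P[r,270],3),g[r,[205,225,246,270,290]])
for r in(188,190,192,194): print(r,' '.join(map(str,g[r,208:290])))
print((P[190,208:290,2]*1000).astype(int))
# printer black footprint: top points above .12
m=(P[...,2]>.11)&(P[...,2]<.15); m[:, :150]=0; m[:,340:]=0; m[230:]=0; m[:100]=0
q=P[m][:,:2]; print(cv2.minAreaRect((q*1000).astype(np.float32)))
E
```

```text
180 [0.576 0.043 0.113] [ 0.575 -0.028  0.115] [ 0.576 -0.11   0.114] [101  99  96  95  31]
182 [0.568 0.043 0.116] [ 0.568 -0.028  0.116] [ 0.568 -0.11   0.119] [133  95  96  93  36]
184 [0.561 0.043 0.116] [ 0.561 -0.029  0.115] [ 0.563 -0.11   0.111] [121  53  52  52  33]
186 [0.552 0.042 0.126] [ 0.552 -0.028  0.124] [ 0.552 -0.109  0.127] [97 73 63 90 32]
188 [0.544 0.042 0.131] [ 0.55  -0.029  0.105] [ 0.546 -0.11   0.121] [94 97 36 96 34]
190 [0.538 0.042 0.126] [ 0.542 -0.029  0.108] [ 0.539 -0.109  0.126] [59 99 38 95 40]
192 [0.53  0.042 0.13 ] [ 0.534 -0.029  0.115] [ 0.532 -0.109  0.123] [37 98 40 98 36]
194 [0.525 0.042 0.121] [ 0.527 -0.029  0.111] [ 0.525 -0.109  0.127] [39 99 41 97 33]
196 [0.518 0.042 0.124] [ 0.52  -0.029  0.112] [ 0.517 -0.109  0.131] [39 97 41 87 36]
198 [0.513 0.042 0.113] [ 0.514 -0.029  0.107] [ 0.513 -0.11   0.114] [19 47 20 36 20]
200 [0.509 0.043 0.096] [ 0.512 -0.029  0.084] [ 0.511 -0.111  0.093] [9 3 2 1 7]
202 [0.509 0.044 0.061] [ 0.508 -0.029  0.065] [ 0.51  -0.113  0.06 ] [ 3  0  8 10 12]
188 94 86 62 46 38 36 48 76 94 100 97 98 100 9
[... 693 characters left out ...]
34 40 38 34 38 32
194 41 39 41 40 38 38 44 74 95 100 98 98 98 97 99 100 97 99 100 99 99 99 98 96 99 98 96 98 98 92 73 48 36 40 41 40 41 43 41 39 38 39 39 42 55 76 93 97 96 98 96 98 97 98 95 95 97 96 96 97 97 96 97 96 95 97 94 96 95 93 95 90 76 52 35 35 36 35 36 35 35 36
[127 125 127 128 129 131 124 121 131 122 124 115 128 125 124 127 131 125
 128 120 121 126 122 125 126 124 121 125 125 123 107 112 108 111 113 113
 113 117 107 114 109 114 110 110 120 126 123 125 126 127 130 123 121 128
 125 127 126 124 125 125 123 126 125 127 123 126 128 119 125 124 127 128
 126 128 124 130 124 130 129 131 130 125]
((661.5135498046875, -30.995361328125), (306.80810546875, 444.9977722167969), 0.69454425573349)
```

View pics/top_crop.png

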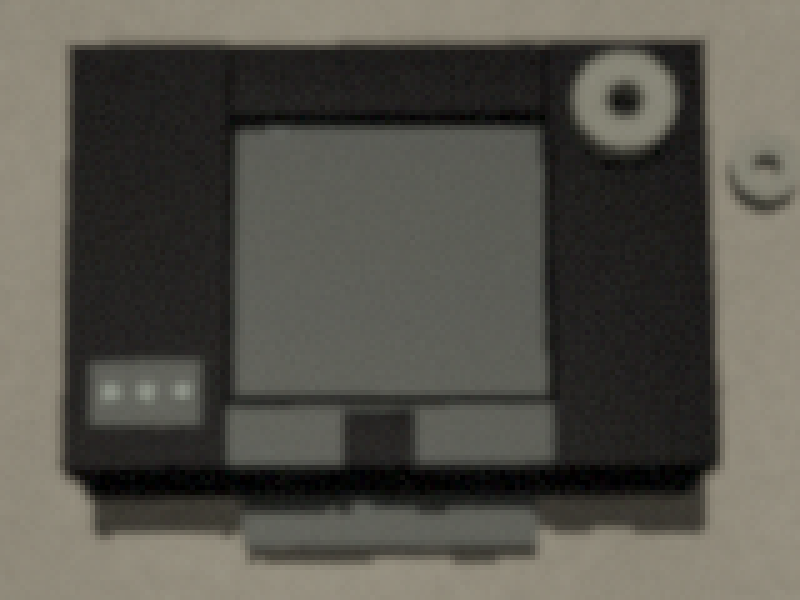

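The crop confirms it: the rim spans crop columns 228-555 and rows 403-465, and the groove spans columns 344-414. Now I cast the edges to world coordinates and find the tool axes.

```bash
python3 - <<'E'
from h import *
import pickle
f=pickle.load(open('top0.pkl','rb')); K=f['mtx']; A=rot(f['attitude']); p=np.array(f['position'])
def ray(u,v,z):
    d=A@np.array([(u-K[0,2])/K[0,0],(v-K[1,2])/K[1,1],1]); return p+d*(z-p[2])/d[2]
g=c=f['color'].max(2).astype(float)
def cross(prof,th,rising):
    i=[k for k in range(len(prof)-1) if (prof[k]<th<=prof[k+1] if rising else prof[k]>=th>prof[k+1])]
    return [k+(prof[k]-th)/(prof[k]-prof[k+1]) for k in i]
for r in (188,191,195):
    pr=g[r-1:r+2,211:290].mean(0)
    print(r,[(round(211+x,2),np.round(ray(211+x,r,.125),4)[:2]) for x in sorted(cross(pr,68,True)+cross(pr,68,False))])
for a,b in((220,235),(258,275),(241,250)):
    pr=g[180:203,a:b].mean(1); print(a,np.round(pr),[(round(180+x,2),np.round(ray((a+b)/2,180+x,.125),4)[:2]) for x in sorted(cross(pr,72,True)+cross(pr,72,False))])
s=get_state(); T=rot(s['eef_rot']); print(np.round(T,3)); print('tip',s['tool_pos']+T[:,1]*.19)
P=cloud(f)
for n,(u,v) in dict(tape=(114,208),carton=(331,253),cup=(364,182)).items(): print(n,np.round(ray(u,v,.05),3))
E
```

```text
188 [(np.float64(214.77), array([0.5449, 0.0768])), (np.float64(238.32), array([ 0.5452, -0.0026])), (np.float64(252.49), array([ 0.5454, -0.0503])), (np.float64(280.21), array([ 0.5457, -0.1438]))]
191 [(np.float64(214.72), array([0.5346, 0.0768])), (np.float64(238.2), array([ 0.5349, -0.0022])), (np.float64(252.52), array([ 0.535 , -0.0504])), (np.float64(280.35), array([ 0.5354, -0.1442]))]
195 [(np.float64(214.8), array([0.5209, 0.0763])), (np.float64(238.2), array([ 0.5211, -0.0023])), (np.float64(252.64), array([ 0.5213, -0.0508])), (np.float64(280.21), array([ 0.5216, -0.1435]))]
220 [98. 97. 95. 82. 54. 49. 75. 93. 98. 98. 99. 98. 99. 98. 98. 99. 96. 82.
 47. 19. 10.  7.  6.] [(np.float64(183.36), array([0.5611, 0.0341])), (np.float64(185.88), array([0.5524, 0.034 ])), (np.float64(197.28), array([0.5132, 0.0336]))]
258 [96. 95. 94. 82. 52. 61. 88. 95. 96. 96. 97. 96. 96. 96. 96. 95. 88. 70.
 37. 14.  8.  7.  7.] [(np.float64(183.32), array([ 0.5617, -0.0977])), (np.float64(185.42), array([ 0.5545, -0.0977])), (np.float64(196.88), array([ 0.5151, -0.0974]))]
241 [96. 97. 95. 84. 51. 48. 63. 53. 37. 37. 38. 39. 40. 40. 40. 39. 37. 33.
 18.  8.  6.  7.  6.] [(np.float64(183.36), array([ 0.5613, -0.0267]))]
[[-0.949 -0.     0.314]
 [-0.314  0.002 -0.949]
 [-0.    -1.    -0.002]]
tip [ 0.20417799 -0.61648984  0.21360719]
tape [0.488 0.434 0.05 ]
carton [ 0.334 -0.322  0.05 ]
cup [ 0.585 -0.449  0.05 ]
```

```bash
python3 -m handwheel '0 0 0 0 0.75; 0 0 0 0 0.75; 0 0 0 0 0.75; 0 0 0 0 0; 0 -0.48 0 -1 0; 0 -0.48 0 -1 0; 0 -0.48 0 -1 0; 0 -0.48 0 -1 0; 0 -0.48 0 -1 0; 0 -0.48 0 -1 0' 20; python3 - <<'E'
from h import *
s=get_state(); T=rot(s['eef_rot']); print(np.round(T,3)); print('tip',s['tool_pos']+T[:,1]*.19,s['force'],s['grip_width'],s['joint_positions'])
E
```

```text
clock: 1.35
tool_pos: [0.2767, -0.4627, 0.3991]
eef_rot: [-90.6, -0.2, -179.7]
force: [0.4, 0.0, 0.9]
grip_width: 0.0028
[[-1.    -0.003  0.006]
 [-0.006  0.01  -1.   ]
 [ 0.003 -1.    -0.01 ]]
tip [ 0.27619941 -0.46075826  0.20912609] [0.38671685 0.01412009 0.8963075 ] 0.002764147765875259 [-6.48430566e+01 -6.68749690e+00  1.08920551e+02  1.06760929e-01
  7.83643215e+01  2.48074467e+01]
```

```bash
python3 -m handwheel '0 -0.49 -0.05 -1 0; 0 -0.49 -0.05 -1 0; 0 -0.49 -0.05 -1 0; 0 -0.49 -0.05 -1 0; 0 -0.49 -0.05 -1 0; 0 -0.49 -0.05 -1 0; 0 -0.49 -0.05 -1 0; 0 -0.49 -0.05 -1 0; 0 -0.49 -0.05 -1 0; 0 -0.49 -0.05 -1 0'; python3 -m handwheel '0 -0.49 0 -1 0; 0 -0.49 0 -1 0; 0 -0.49 0 -1 0; 0 -0.49 0 -1 0; 0 -0.49 0 -1 0; 0 -0.49 0 -1 0; 0 -0.49 0 -1 0; 0 -0.49 0 -1 0; 0 0 0 0 0; 0 0 0 0 0';cat >s.py <<'E'
from h import *
s=get_state(); T=rot(s['eef_rot']); t=s['tool_pos']+T[:,1]*.19
print('t',round(s['clock'],2),'tip mm',np.round(t*1000,1),'F',np.round(s['force'],2),'grip',round(s['grip_width']*1000,1),'rot',np.round(s['eef_rot'],2))
E
python3 s.py
```

```text
clock: 2.6
tool_pos: [0.3978, -0.2014, 0.4124]
eef_rot: [-90.7, -0.2, -178.6]
force: [-0.2, 0.3, 0.0]
grip_width: 0.0003
clock: 3.85
tool_pos: [0.4907, 0.0101, 0.4129]
eef_rot: [-90.7, -0.3, -177.3]
force: [-0.5, 0.2, -0.9]
grip_width: 0.0007
t 3.85 tip mm [489.5  12.4 223. ] F [-0.46  0.17 -0.87] grip 0.7 rot [ -90.7    -0.32 -177.32]
```

```bash
python3 -m handwheel '0 -0.83 0 -1 0.1; 0 -0.83 0 -0.94 0.13; 0 0 0 0 0; 0 0 0.8 0 0; 0 0 0.8 0 0; 0 0 0.6 0 0; 0 0 0 0 0'; python3 s.py
```

```text
clock: 4.72
tool_pos: [0.5277, 0.056, 0.3522]
eef_rot: [-90.6, -0.6, -179.5]
force: [0.1, 0.1, 0.9]
grip_width: -0.0
t 4.72 tip mm [525.7  57.8 162.2] F [0.07 0.12 0.87] grip -0.0 rot [ -90.55   -0.61 -179.5 ]
```

```bash
python3 -m handwheel '0 -0.2 0.5 -0.1 0; 0 0 0.5 0 0; 0 0 0 0 0; 0 0 0 0 0'; python3 s.py; python3 - <<'E'
from h import *
f=grab_frame('side'); cv2.imwrite('pics/side1.png',cv2.resize(f['color'][130:290,200:400],None,fx=4,fy=3.75,interpolation=cv2.INTER_CUBIC))
E
```

```text
clock: 5.22
tool_pos: [0.5332, 0.0589, 0.3262]
eef_rot: [-90.6, -0.5, -179.5]
force: [0.4, 0.1, -0.9]
grip_width: 0.0006
t 5.22 tip mm [531.4  60.8 136.2] F [ 0.4   0.11 -0.89] grip 0.6 rot [ -90.55   -0.52 -179.5 ]
```

View pics/side1.png

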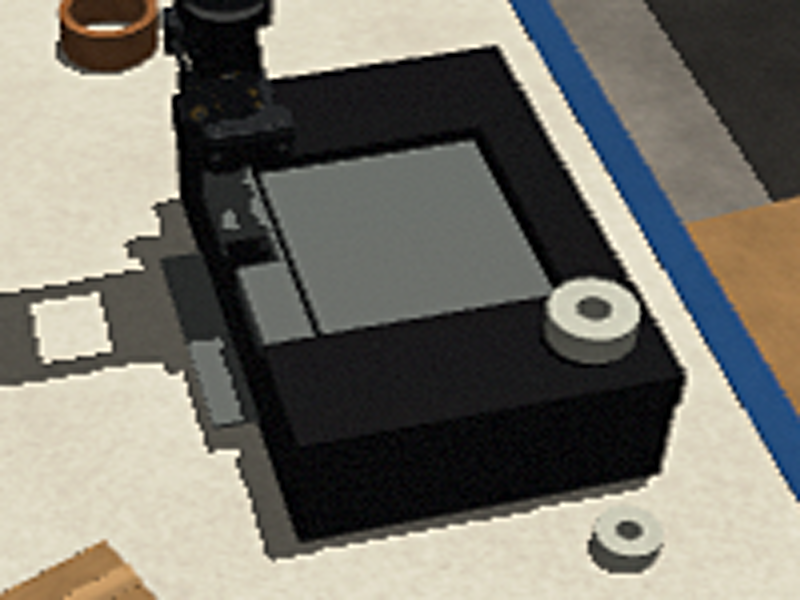

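The hand sits over the left part of the rim (crop ~(225,200)) with the groove (~(250,245)) to its right, so the lateral placement agrees with the measurements. Now I lower it gently to make contact.

```bash
python3 -m handwheel '0 0 0.15 0 0; 0 0 0.15 0 0; 0 0 0 0 0'; python3 s.py;  python3 -m handwheel '0 0 0.08 0 0; 0 0 0 0 0'; python3 s.py
```

```text
clock: 5.65
tool_pos: [0.5332, 0.059, 0.319]
eef_rot: [-90.6, -0.4, -179.5]
force: [0.3, 0.7, -0.1]
grip_width: 0.0003
t 5.65 tip mm [531.8  60.8 129.1] F [ 0.33  0.71 -0.07] grip 0.3 rot [ -90.55   -0.44 -179.5 ]
clock: 5.9
tool_pos: [0.5332, 0.059, 0.317]
eef_rot: [-90.6, -0.4, -179.5]
force: [-0.4, 0.2, -0.3]
grip_width: 0.0004
t 5.9 tip mm [531.8  60.9 127. ] F [-0.37  0.18 -0.32] grip 0.4 rot [ -90.55   -0.42 -179.5 ]
```

```bash
for i in 1; do python3 -m handwheel '0 0 0.06 0 0; 0 0 0 0 0'; python3 s.py;  python3 -m handwheel '0 0 0.06 0 0'; python3 s.py; done
```

```text
clock: 6.15
tool_pos: [0.5333, 0.059, 0.3156]
eef_rot: [-90.6, -0.4, -179.5]
force: [0.2, -0.2, -0.2]
grip_width: 0.0004
t 6.15 tip mm [531.9  60.9 125.6] F [ 0.19 -0.18 -0.19] grip 0.4 rot [ -90.55   -0.4  -179.5 ]
clock: 6.28
tool_pos: [0.5335, 0.0591, 0.3153]
eef_rot: [-90.5, -0.4, -179.5]
force: [-4.9, 0.1, 10.6]
grip_width: 0.0007
t 6.28 tip mm [532.1  60.9 125.4] F [-4.94  0.08 10.56] grip 0.7 rot [ -90.55   -0.4  -179.5 ]
```

Contact at the left end: tip z is 125.4 mm against the rim top at 125 mm, and the force is about 10 N. Now I slide right along the rim with light downward pressure.

```bash
python3 -m handwheel '0 0 0.02 0.1 0; 0 0 0.02 0.2 0; 0 0 0.02 0.2 0'; python3 s.py;  python3 -m handwheel '0 0 0.02 0.2 0; 0 0 0.02 0.2 0; 0 0 0.02 0.2 0'; python3 s.py
```

```text
clock: 6.65
tool_pos: [0.5342, 0.0467, 0.3154]
eef_rot: [-90.7, -0.2, -179.5]
force: [-0.2, 2.8, 4.1]
grip_width: 0.0005
t 6.65 tip mm [533.6  48.9 125.4] F [-0.15  2.8   4.05] grip 0.5 rot [ -90.66   -0.19 -179.47]
clock: 7.02
tool_pos: [0.535, 0.0311, 0.3154]
eef_rot: [-90.8, 0.0, -179.5]
force: [0.3, 3.9, 5.7]
grip_width: 0.0001
t 7.03 tip mm [535.   33.8 125.4] F [0.34 3.91 5.69] grip 0.1 rot [ -90.82    0.   -179.51]
```

```bash
python3 -m handwheel '0 0.04 0.02 0.2 0; 0 0.04 0.02 0.2 0; 0 0.04 0.02 0.2 0'; python3 s.py;  python3 -m handwheel '0 0.04 0.02 0.2 0; 0 0.04 0.02 0.2 0'; python3 s.py; python3 -m handwheel '0 0.03 0.02 0.15 0; 0 0.03 0.02 0.15 0'; python3 s.py
```

```text
clock: 7.4
tool_pos: [0.533, 0.0154, 0.3154]
eef_rot: [-90.9, 0.2, -179.6]
force: [0.0, 3.6, 5.8]
grip_width: 0.0007
t 7.4 tip mm [533.8  18.5 125.4] F [0.   3.6  5.78] grip 0.7 rot [ -90.94    0.25 -179.55]
clock: 7.65
tool_pos: [0.5316, 0.0048, 0.3154]
eef_rot: [-91.0, 0.4, -179.6]
force: [0.4, 2.8, 4.4]
grip_width: 0.0006
t 7.65 tip mm [532.9   8.2 125.4] F [0.44 2.83 4.42] grip 0.6 rot [ -91.      0.41 -179.58]
clock: 7.9
tool_pos: [0.5305, -0.0033, 0.3154]
eef_rot: [-91.1, 0.5, -179.6]
force: [-0.4, 3.6, 6.9]
grip_width: 0.0003
t 7.9 tip mm [5.323e+02 2.000e-01 1.254e+02] F [-0.43  3.56  6.87] grip 0.3 rot [ -91.06    0.55 -179.62]
```

```bash
for k in 1; do python3 -m handwheel '0 0.02 0.02 0.15 0; 0 0.02 0.02 0.15 0'; python3 s.py; python3 -m handwheel '0 0.02 0.02 0.15 0; 0 0.02 0.02 0.15 0'; python3 s.py; python3 -m handwheel '0 0.02 0.02 0.15 0'; python3 s.py; python3 -m handwheel '0 0.02 0.02 0.15 0'; python3 s.py; done | grep tip
```

```text
t 8.15 tip mm [532.   -7.8 125.1] F [0.99 2.52 3.11] grip 0.5 rot [ -91.09    0.64 -179.65]
t 8.4 tip mm [529.5 -16.8 122. ] F [0.01 0.18 0.24] grip 0.5 rot [ -90.98    0.43 -179.65]
t 8.53 tip mm [528.3 -21.1 120.6] F [-0.02  0.6  -0.05] grip 0.4 rot [ -90.96    0.34 -179.65]
t 8.65 tip mm [527.4 -25.2 119.5] F [-0.06 -0.74  0.63] grip 0.3 rot [ -90.96    0.29 -179.66]
```

The fingertip dropped into the groove: z fell 6 mm below the rim and the force went to zero. I re-centre it, then press down.

```bash
(python3 -m handwheel '0 -0.16 0.02 0.04 0; 0 0 0.05 0 0'; python3 s.py; python3 -m handwheel '0 0 0.12 0 0; 0 0 0 0 0'; python3 s.py) | grep tip
```

```text
t 8.9 tip mm [531.6 -26.5 117.5] F [-0.35  0.9  -0.03] grip 0.6 rot [ -90.95    0.28 -179.68]
t 9.15 tip mm [531.6 -26.3 114. ] F [ 1.14  0.97 -0.4 ] grip 0.9 rot [ -90.95    0.26 -179.66]
```

```bash
(python3 -m handwheel '0 0 0.1 0 0; 0 0 0.1 0 0'; python3 s.py; python3 -m handwheel '0 0 0.1 0 0; 0 0 0.1 0 0'; python3 s.py;python3 -m handwheel '0 0 0.1 0 0; 0 0 0.1 0 0'; python3 s.py) | grep tip
```

```text
t 9.4 tip mm [531.9 -26.2 110.2] F [-3.17 -0.75  5.72] grip 0.2 rot [ -90.93    0.28 -179.64]
t 9.65 tip mm [531.9 -26.2 107.3] F [-3.61 -0.33  6.79] grip 0.6 rot [ -90.91    0.22 -179.61]
t 9.9 tip mm [531.9 -26.2 104.6] F [-2.93 -0.57  6.95] grip 0.8 rot [ -90.88    0.18 -179.59]
```

```bash
(python3 -m handwheel '0 0 0.1 0 0; 0 0 0.1 0 0'; python3 s.py; python3 -m handwheel '0 0 0.1 0 0; 0 0 0.12 0 0; 0 0 0.12 0 0'; python3 s.py) | grep tip
```

```text
t 10.15 tip mm [532.  -26.2 103.8] F [-8.98  1.54 15.6 ] grip 0.3 rot [-9.0870e+01  9.0000e-02 -1.7956e+02]
t 10.53 tip mm [532.  -26.3 103.8] F [-9.1   0.79 15.53] grip 0.7 rot [-9.0830e+01 -9.0000e-02 -1.7951e+02]
```

The tip has reached the hard stop: z is 103.8 mm, 8 mm below the catch's first contact, and the force jumped to 15 N. One firmer press, then I withdraw upward.

```bash
(python3 -m handwheel '0 0 0.2 0 0; 0 0 0.2 0 0'; python3 s.py; python3 -m handwheel '0 0 -0.3 0 0; 0 0 -0.6 0 0; 0 0 -0.8 0 0; 0 0 -1 0 0; 0 0 -1 0 0; 0 0 -1 0 0; 0 0 0 0 0'; python3 s.py; python3 -m handwheel '0 0.5 -0.2 0.8 0; 0 0.5 -0.2 1 0; 0 0.5 -0.2 1 0; 0 0.5 -0.2 1 0; 0 0.5 0 1 0; 0 0.5 0 1 0; 0 0.5 0 1 0; 0 0.5 0 1 0; 0 0 0 0 0; 0 0 0 0 0'; python3 s.py) | grep tip
python3 - <<'E'
from h import *
import pickle
a=pickle.load(open('top0.pkl','rb'))
f=grab_frame('top'); g=grab_frame('side'); cv2.imwrite('pics/end.png',np.hstack([f['color'],g['color']])[:, :1024])
cv2.imwrite('pics/end.png',np.vstack([cv2.resize(f['color'][100:240,90:390],(600,280)),cv2.resize(g['color'][110:340,180:420],(320,307))[:,:].copy() if 0 else cv2.resize(g['color'][110:260,180:420],(600,300))]))
P0,P=cloud(a),cloud(f)
for r in range(130,200,6): print(r,round(np.median(P0[r-1:r+2,225:238,2]),4),round(np.median(P[r-1:r+2,225:238,2]),4))
print('catch',np.median(P0[189:195,241:250,2]),np.median(P[189:195,241:250,2]))
for n,(u0,v0,u1,v1) in dict(tape=(95,190,135,230),carton=(308,228,352,278),cup=(346,162,384,202),label=(280,108,312,142)).items():
    print(n,'mean abs diff',np.abs(f['color'][v0:v1,u0:u1].astype(int)-a['color'][v0:v1,u0:u1]).mean())
E
```

```text
t 10.78 tip mm [532.1 -26.3 103.6] F [-14.27   0.99  26.59] grip 0.8 rot [ -90.81   -0.29 -179.46]
t 11.65 tip mm [533.  -27.8 226.9] F [ 0.3  -0.39 -0.2 ] grip 0.7 rot [-9.0800e+01 -1.7000e-01 -1.7945e+02]
t 12.9 tip mm [ 427.1 -226.5  230. ] F [ 0.69 -0.4   1.12] grip 0.6 rot [ -91.34   -1.18 -179.35]
130 0.116 0.1159
136 0.1169 0.1211
142 0.1177 0.1234
148 0.1167 0.1247
154 0.1169 0.1288
160 0.117 0.1313
166 0.1164 0.1322
172 0.1162 0.1356
178 0.1177 0.1371
184 0.1146 0.0995
190 0.1258 0.1259
196 0.1244 0.1241
catch 0.11119266877513856 0.10524545788168571
tape mean abs diff 6.0027083333333335
carton mean abs diff 34.362878787878785
cup mean abs diff 11.632894736842106
label mean abs diff 4.782475490196078
```

View pics/end.png

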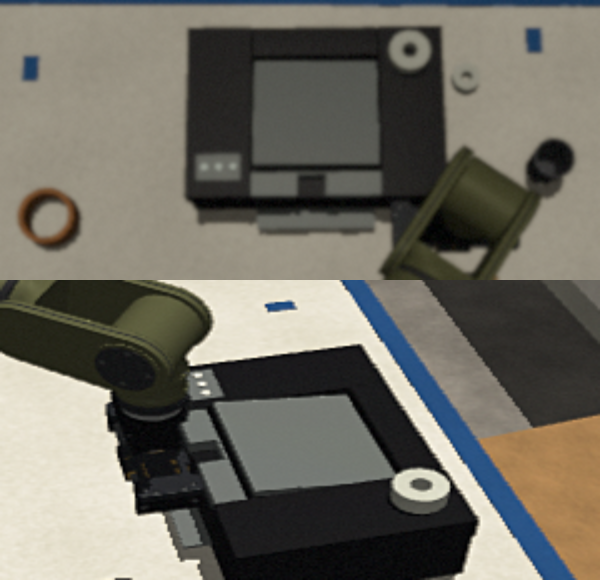

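The last picture shows the cover raised, the hand clear, and the tape roll and label roll in place. The arm hides the carton, but nothing went near it. The lift at row 178 is 20 mm, which matches 0.12 rad, so the job is ready to hand in.

```bash
python3 -c "
from bench import job_done
print(job_done())"
```

```text
the job is handed in; nothing more can be done
None
```

The printer's cover is up. I handed the job in at about 13 s, with the hand well clear of the printer.

**What I did:** I put the closed fingertips on the rim about 15 mm from its left end, where they met it at z ≈ 125 mm. I slid them right with 3–7 N of pressure until they dropped into the groove, whose middle lies about 103 mm from the left end. After re-centring I pressed the catch about 8 mm down to its hard stop. The force there reached about 27 N in z. Then I drew the hand straight up and moved it aside.

**Last checks:**
- **Cover:** the depth image shows it 20 mm higher near its front edge, which matches the full 0.12 rad. The rim reads the same as before.
- **Catch:** the camera shows it only about 6 mm lower (105.2 mm, where fully down should be 103.5 mm). That disagrees with the 8 mm from the fingertip. I trusted the fingertip, because it stopped dead and the cover is fully up.
- **Loose objects:** the tape roll and label roll look unmoved. The comparison for the carton and cup failed because the arm or its shadow was in the way. The hand passed more than 100 mm above the height of both, and the force readings between moves showed no contact on those passes.

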